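# Run the heel press through its guard window

### The arm

A 6-joint arm with a two-finger parallel gripper is mounted at the origin on the work surface. World frame = base frame: x ahead of the robot, y to its left, z up, the work surface at z = 0. Lengths are in m, angles in rad, forces in N, time in s.
With the tool pointing down it reaches from about 0.4 to 0.925 m from the base axis. Payload 12.5 kg.
Tool frame: the origin (TCP) lies at the very end of the fingers, on their centre line; the grasp point (between the pads) lies 19 mm behind it; z points along the fingers, y is the line along which they close (so a half turn about z gives the same grasp; the last joint's range is limited). The gripper opens to 95 mm and grips with 3 to 60 N. Pads are 20 mm wide; open, the fingers measure 119 mm over their backs; the gripper's body (75 mm by 180 mm) begins 59 mm behind the grasp point.
Start: joints at [-1.237, 0.491, 1.559, -0, 1.092, -0.106], TCP at [0.266, -0.566, 0.215] pointing down, gripper open.
Joint ranges: [-3.1, 3.1], [-0.84, 2.19], [0.05, 2.79], [-1.13, 4.28], [0.06, 2.93], [-2.69, 2.69]. Speed limits (rad/s): [2.22, 2.22, 2.79, 3.14, 3.14, 3.14].

### API

Orientations are given as a unit quaternion [w, x, y, z].
In Python, from bench import status, imaging, r, find_in, silhouettes, spot_point gives the robot as it stands. The module is installed in compiled form; this text tells all that it offers.
- The arm moves only by the shell command python3 -m pendant 'ROWS' [OPENING] [FORCE]. ROWS is JSON, a list of rows, each a list of 2 entries, a list of its own where there are three numbers: the shift along the tool's x, y, z in units of 0.03 m (1.0 is 0.03 m), then the turn, a rotation vector about the tool's x, y, z in units of 0.12 rad (1.0 is 0.12 rad). A call has 1 to 5 rows; each row shifts and turns the commanded pose from where the row before left it, along the tool's axes as they then stand; what a row does not reach is not made up. A row lasts 1/8 s, in which the tool goes at most 62.5 mm and 10.7 degrees, less where a joint would pass 70% of its speed; a pose out of reach is approached as far as the arm can. A call with a number of a shift or a turn outside -1 to 1 is refused whole. A call with a gripper value outside its range is refused whole. OPENING is the closure, from -1 (fully open) to 1 (shut), so that 0 is half open, set as the call begins (- or left out, the last holds). The fingers move at their own pace and stop on an object; FORCE is the grip in N (left out, the last holds). Time passes only in rows, so rows that do not move let the fingers close. It gives the time, the measured TCP pose, the force, the opening and the grip force at its end, in the units of the state.
- status.state(): the state, without advancing time (a new reading comes with each control period).
- imaging.read_camera(name): name is "scene" or "top" or "wrist"; returns (picture, depth): 384x512x3 uint8, blue, green, red; 384x512 float32, m along the optical axis (not along the pixel's ray), 0 where there is no reading.
- imaging.get_calibration(name): a dict with "K" (3x3 intrinsics, pixels), "distortion" ([k1, k2, p1, p2, k3] as OpenCV has them; the pictures are not rectified), "world_from_camera" (4x4, takes a point from camera to world coordinates); the wrist camera has in their place "mount" (4x4, takes a point from camera to tool coordinates, whose origin is the TCP and whose axes are the flange's). Camera axes: x right, y down, z forward; pixel columns grow to the right and rows downward; lengths in m; the calibration is good to about 2 mm. A picture is of the moment at which its call begins: read the wrist's pose just before it. get_calibration takes no time and is no camera call.
- r.sign_off(): hands the job in; it is judged then, once.
Trained networks look in the newest picture that a camera, given by its name, has taken for a name from the list of things; names that differ only in an ending like _2 or _b are one class to them, and where a whole thing is asked for, a point or a joint stands for the part that bears it (a point fixed in the world has none). Each returns a list of dicts, best first, with "conf" (0 to 1); they miss things now and then, are a little off and sometimes report something else, mostly with a low value. They report only what shows in the picture. A call takes as long as a camera call. They do not tell look-alikes from the thing itself.
- find_in(camera, query): "point" ([x, y, z] in m, in world coordinates, good to about 4 mm: the middle of the surface that is visible of it).
- silhouettes(camera, query): "mask" (384x512 bool, what is visible of it).
- spot_point(camera, query): "point" ([x, y, z] in m, in world coordinates, good to about 4 mm: a listed point, or the origin of a listed thing).
The state is a dict: "clock": time; "joints": joint angles; "qd": joint speeds; "joint_torque": joint torques, N m; "eef_pos": TCP position; "tool_rot": TCP orientation; "force": force on the tool from outside, world axes, zero at the start; "torque": the same for the moment, N m; "finger_gap": opening from 0.0 (shut) to 1.0 (fully open); "grasp_force": force on a finger pad.
Only numpy, scipy, OpenCV 4.12 (cv2) and the standard library are available. Lean on these libraries where they do the work, as an engineer would, in place of code of your own. Each camera call takes 0.05 s, during which the arm holds its last target. There are 200 camera calls.

### The job

On the heel press, push the loose sled that carries the shoe heel along its channel until it is against the end stop under the ram; only push it, do not lift it. Then reach down through the window in the top of the guard, press the lever's pad all the way down, keep it down for two seconds, let it come back up and draw out, never touching the guard with any part of the robot. Leave the other things on the bench where they are.

Things in the scene. Friction and masses are not known exactly. Their poses are not given: they have to be found in the camera images.
- press: Grey bench heel press, fixed. Origin on the bench below the ram; x points from the lever's free end to the column at the back, z up. A channel runs along y: floor 12 mm above the bench, 54 mm wide, between two steel rails 12 mm wide (tops 24 mm above the bench), open at y = -300 mm, closed by an end stop with its face at y = +50 mm (34 mm high). The sled is pushed towards +y.
- sled: Loose aluminium sled, 0.3 to 0.7 kg, in the channel with 2 mm play each side: plate 50 (x) x 200 (y) x 10 mm; origin under its centre, axes as the press's. A shoe heel is fixed on its +y end (top 38 mm above the underside), a push tab stands at its -y end. Against the stop its origin is at y = -50 mm in the press's frame; it starts 50 to 90 mm short of that and stays where it is left.
- sled_tab (a point): Point on the outer (-y) face of the sled's push tab, the face to push towards +y, 52 mm above the bench. The tab is an upright plate 50 mm wide (x), 10 mm thick, its top 70 mm above the bench. It stays outside the guard: with the sled home, this face is at y = -145 mm in the press's frame, about 70 mm clear of the guard's side.
- lever_pad (a point): Centre of the top face of the lever's black rubber pad, 36 mm (x) by 40 mm (y), at the free end of the steel lever, at x = -65 mm in the press's frame, 135 mm above the bench when up, about 17 mm below the guard's top sheet. The pad is pressed straight down.
- press_lever (a joint): Lever angle in rad: 0 is up (at rest), 0.16 is all the way down on its stop (the pad then about 26 mm lower). It is sprung: about 4 N on the pad to start it, about 7 N at the bottom; it comes back up by itself when let go. The ram goes down with it.
- guard: Fixed steel guard cage round the lever and ram, 148 mm wide (y), 248 mm long (x), top sheet 4 mm thick with its upper face 154 mm above the bench; bars close its front and sides. It must not be touched. Origin on the bench level below the centre of the window, axes as the press's.
- guard_window (a point): Centre of the window in the guard's top, on the upper face of the sheet. The opening is 76 mm (x: 38 mm either side) by 90 mm (y: 45 mm either side). It may stand up to 6 mm (x) and 8 mm (y) off the pad's centre.
- loafer: Grey loafer with white sole, 250 mm long, 85 mm wide, 75 mm high; a bystander. Origin under its middle.
- glue_bottle: White square glue container, 85 mm wide, with blue nozzle, 192 mm high; a bystander. Origin under its centre.
- pincers: Shoemaker's pincers with red grips, 175 mm long, lying flat, 18 mm high; a bystander. Origin under the pivot.
- hammer: Hammer lying on the bench, about 300 mm long; a bystander.
- polish_tin: Flat round dark polish tin, 72 mm across, 28 mm high, on the bench near the press; a bystander. Origin under its centre.
- spare_heel: Spare shoe heel, 45 x 58 mm, 28 mm high, lying on the bench near the channel on the robot's side; a bystander. Origin under its centre.
- nail_jar: Glass jar, 60 mm across, 75 mm high, near the press; a bystander. Origin under its centre.
Not all that is in view belongs to the job. What is shaped like the sled but green is not meant.

How it is judged:
On the way, in this order (a step that is already met when the one before it is completed fails the run):
1. the sled is against the end stop (y of sled in the frame of press above -0.053 m and z of sled in the frame of press below 0.017 m), for 0.2 s.
2. the lever is held all the way down with the sled home (value of joint press_lever above 0.143 rad and y of sled in the frame of press above -0.053 m), for 1.5 s.
At the end, for the whole second after the job is handed in: The sled lies flat in the channel, at rest within 3 mm of the end stop, the lever has been held down (within 0.017 rad of its stop) for at least 1.5 s after that and is back up (below 0.015 rad) (all of step 1 and value of joint press_lever below 0.015 rad and linear speed of sled below 0.02 m/s); the robot touches nothing.
It fails at once if the guard is touched (contact force between guard and anything else above 0.3 N).
It fails at once if the lever is pressed before the sled is home (value of joint press_lever above 0.05 rad and not (y of sled in the frame of press above -0.053 m)).
It fails at once if the sled is lifted or tipped (z of sled in the frame of press above 0.02 m or angle between sled's own z axis and vertical above 0.12 rad).
It fails at once if another thing on the bench is moved by more than 20 mm or tipped (distance of any of loafer, glue_bottle, pincers, hammer, polish_tin, spare_heel, nail_jar from where it was at the start of the episode above 0.02 m or angle between any of loafer, glue_bottle, pincers, hammer, polish_tin, spare_heel, nail_jar's own z axis and vertical above 0.3 rad).
It also fails if it takes over 54 s, if anything falls off the work surface, if the arm or the gripper's body presses on something with over 40 N, if the wrist force passes 120 N, or if a joint passes its speed limit or range.

## Working session

There is one attempt and no reset: what is moved stays moved. The work goes in short steps, Python scripts to look and compute and a shell command to move; the robot and the scene stay as the last step left them, time stands still between calls to the robot, and variables do not carry over. Pictures are saved under pics/ and viewed, at most 10 in all, crops included, and the job is handed in when it is done.

```bash
mkdir -p pics; python3 - <<'E'
from bench import status, imaging, find_in, spot_point
import cv2,numpy as np
s=status.state();print(s['clock'],s['eef_pos'],s['tool_rot'],s['finger_gap'])
a,_=imaging.read_camera("scene");b,_=imaging.read_camera("top")
cv2.imwrite('pics/a.png',a);cv2.imwrite('pics/b.png',b)
for c in("top","scene"):
  for q in("sled_tab","lever_pad","guard_window","press","sled"):
    print(c,q,[(np.round(d['point'],4).tolist(),round(d['conf'],2)) for d in spot_point(c,q)[:3]])
E
```

```text
0.0 [ 0.26602717 -0.56529715  0.21407128] [-5.47881669e-04  9.75925486e-01  2.18103514e-01 -5.22338359e-05] 0.9997356183677206
top sled_tab [([0.6625, -0.4389, 0.0392], 0.76), ([0.5889, -0.1074, 0.0494], 0.72), ([0.3575, -0.1355, 0.0444], 0.66)]
top lever_pad [([0.5138, 0.089, 0.1346], 0.76), ([0.5976, -0.5013, -0.0018], 0.62)]
top guard_window [([0.5157, 0.0789, 0.1563], 0.64)]
top press [([0.5771, 0.0889, 0.0026], 0.78)]
top sled [([0.586, -0.0128, 0.015], 0.72), ([0.68, -0.3451, 0.0017], 0.71), ([0.3154, -0.2163, 0.0023], 0.67)]
scene sled_tab [([0.5888, -0.1088, 0.0512], 0.92), ([0.3609, -0.1355, 0.0431], 0.88), ([0.6633, -0.438, 0.04], 0.72)]
scene lever_pad [([0.5165, 0.0861, 0.1376], 0.75), ([0.5115, 0.0773, 0.1538], 0.56)]
scene guard_window [([0.5099, 0.0776, 0.156], 0.69), ([0.5948, -0.4958, -0.002], 0.58)]
scene press [([0.5808, 0.088, -0.0007], 0.78)]
scene sled [([0.6824, -0.3475, -0.0003], 0.72), ([0.3164, -0.2161, -0.0019], 0.68), ([0.5877, -0.0119, 0.0097], 0.61)]
```

View pics/a.png

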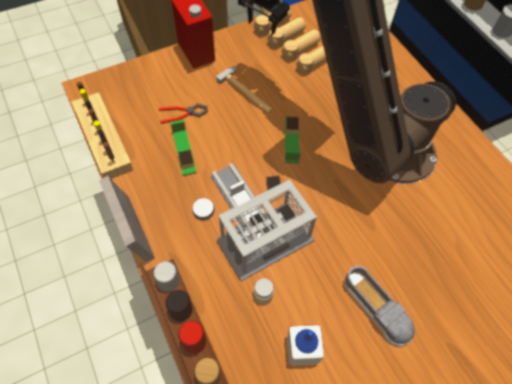

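View pics/b.png

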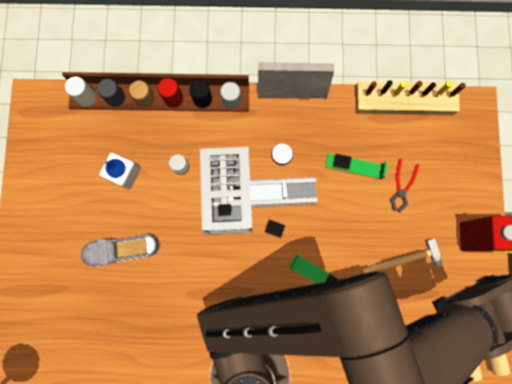

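The bare-aluminium sled in the press channel has its tab at top (302,190) and scene (230,175). The two green look-alikes are at top (310,268) and (355,165), lying on the bench outside the channel. The one in the channel fits the description. I'll confirm it in a crop and measure the guard and press yaw from depth.

```bash
cat > h.py <<'E'
from bench import status, imaging, find_in, spot_point
import cv2,numpy as np
from scipy.spatial.transform import Rotation as R
def pts(cam,wfc=None):
    im,d=imaging.read_camera(cam); k=imaging.get_calibration(cam)
    if wfc is None and cam!="wrist": wfc=np.array(k["world_from_camera"])
    v,u=np.mgrid[:384,:512]
    n=cv2.undistortPoints(np.stack([u,v],-1).reshape(-1,1,2).astype(np.float64),np.array(k["K"]),np.array(k["distortion"])).reshape(384,512,2)
    P=np.concatenate([n*d[...,None],d[...,None]],-1)@wfc[:3,:3].T+wfc[:3,3]
    P[d<=0]=np.nan
    return im,P
def wristpts():
    s=status.state();w,x,y,z=s['tool_rot'];T=np.eye(4);T[:3,:3]=R.from_quat([x,y,z,w]).as_matrix();T[:3,3]=s['eef_pos']
    return pts("wrist",T@np.array(imaging.get_calibration("wrist")["mount"]))
def rect(P,lo,hi,c,rad):
    m=(P[...,2]>lo)&(P[...,2]<hi)&(np.hypot(P[...,0]-c[0],P[...,1]-c[1])<rad)
    return P[m],m
E
python3 - <<'E'
from h import *
for cam in("top","scene"):
    im,P=pts(cam)
    q,m=rect(P,.146,.165,(.56,.085),.19)
    print(cam,len(q),np.median(q[:,2]),cv2.minAreaRect((q[:,:2]*1000).astype(np.float32)))
    q2,m2=rect(P,.165,.3,(.56,.085),.19);print("above",len(q2),q2.max(0) if len(q2) else '',q2.min(0) if len(q2) else '')
    t,mt=rect(P,.062,.08,(.589,-.108),.05)
    print("tab",len(t),t.mean(0),t.min(0),t.max(0))
    if cam=="top":
        cv2.imwrite('pics/c.png',cv2.resize(im[130:250,180:340],None,fx=5,fy=5,interpolation=cv2.INTER_CUBIC))
E
```

```text
top 2355 0.15348813833294983 ((577.37646484375, 83.30426025390625), (248.8349151611328, 148.68016052246094), 3.564624786376953)
above 0  
tab 48 [ 0.58901021 -0.09923081  0.06882334] [ 0.56370408 -0.10433824  0.06258015] [ 0.61343176 -0.09424113  0.07638329]
scene 2343 0.15522616303115666 ((576.331298828125, 80.89817810058594), (250.67056274414062, 151.70252990722656), 3.7049975395202637)
above 0  
tab 59 [ 0.58971577 -0.0994612   0.0691387 ] [ 0.56564379 -0.10787013  0.06222641] [ 0.61459165 -0.09386269  0.07833057]
```

View pics/c.png

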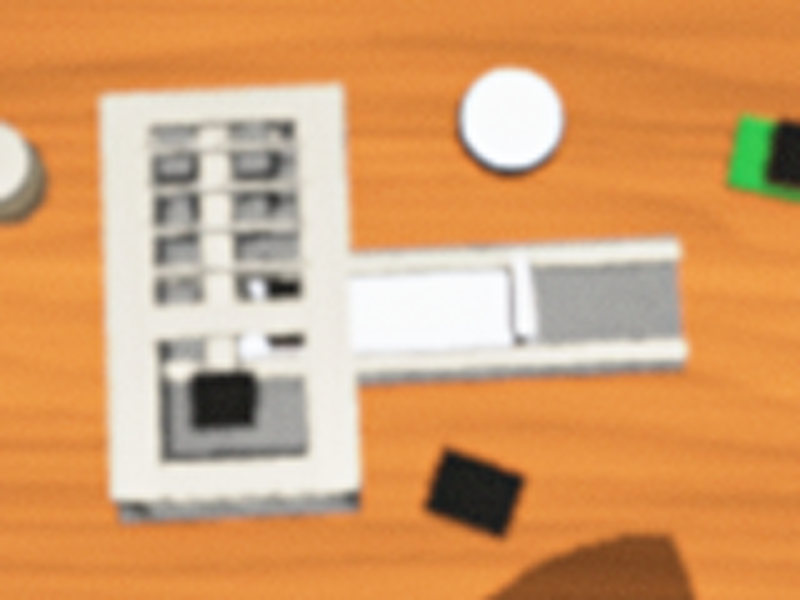

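The crop shows the bare aluminium sled in the channel, with its tab at crop (525,300), the black pad at (223,400) and the window spanning x 160–308, y 340–460. The green part at (765,155) lies outside the channel, so it is not the one meant. The press yaw is about 0.063 rad. Next I work out the approach.

```bash
cat >> h.py <<'E'
def to(target,yaw=0.063,rows=None):
    """print error to target in tool units, and the yaw turn (tool x should be at yaw+90deg)"""
    s=status.state();w,x,y,z=s['tool_rot'];M=R.from_quat([x,y,z,w])
    d=np.array(target)-s['eef_pos']
    ty=yaw+np.pi/2
    D=R.from_matrix(np.array([[np.cos(ty),np.sin(ty),0],[np.sin(ty),-np.cos(ty),0],[0,0,-1]]).T)
    rv=(M.inv()*D).as_rotvec()
    print('t',s['clock'],'pos',np.round(s['eef_pos'],4),'F',np.round(s['force'],1),'shift',np.round(M.inv().apply(d)/.03,2),'turn',np.round(rv/.12,2))
    if rows:
        for i in range(rows):
            Mi=M*R.from_rotvec(rv*min(i,10)/10); print(i,np.round(Mi.inv().apply(d/rows)/.03,2))
E
python3 -c "
from h import *
to((.592,-.150,.2),rows=20)"
```

```text
t 0.7 pos [ 0.2661 -0.5655  0.2147] F [ 0.8 -0.4  0. ] shift [15.73 -7.91  0.49] turn [ 0.    0.   -9.95]
0 [ 0.79 -0.4   0.02]
1 [ 0.83 -0.3   0.02]
2 [ 0.86 -0.2   0.02]
3 [ 0.88 -0.09  0.02]
4 [0.88 0.01 0.02]
5 [0.87 0.12 0.02]
6 [0.85 0.22 0.02]
7 [0.82 0.32 0.02]
8 [0.78 0.41 0.02]
9 [0.72 0.5  0.02]
10 [0.66 0.59 0.02]
11 [0.66 0.59 0.02]
12 [0.66 0.59 0.02]
13 [0.66 0.59 0.02]
14 [0.66 0.59 0.02]
15 [0.66 0.59 0.02]
16 [0.66 0.59 0.02]
17 [0.66 0.59 0.02]
18 [0.66 0.59 0.02]
19 [0.66 0.59 0.02]
```

```bash
python3 -m pendant '[[[0.8,-0.4,0],[0,0,-1]],[[0.83,-0.3,0],[0,0,-1]],[[0.86,-0.2,0],[0,0,-1]],[[0.88,-0.1,0],[0,0,-1]],[[0.88,0,0],[0,0,-1]]]' 1 20
python3 -m pendant '[[[0.87,0.12,0],[0,0,-1]],[[0.85,0.22,0],[0,0,-1]],[[0.82,0.32,0],[0,0,-1]],[[0.78,0.41,0],[0,0,-1]],[[0.72,0.5,0],[0,0,-1]]]'
python3 -m pendant '[[[0.66,0.6,0],[0,0,0]],[[0.66,0.6,0],[0,0,0]],[[0.66,0.6,0],[0,0,0]],[[0.66,0.6,0],[0,0,0]],[[0.66,0.6,0],[0,0,0]]]'
python3 -c "
from h import *
to((.592,-.150,.2))"
```

```text
clock: 1.32
eef_pos: [0.3481, -0.46, 0.2148]
tool_rot: [0.0, 0.867, 0.498, 0.0]
force: [0.8, 0.1, 0.3]
finger_gap: 0.532
grasp_force: 0.0
clock: 1.95
eef_pos: [0.4291, -0.356, 0.2147]
tool_rot: [0.0, 0.681, 0.732, -0.0]
force: [-0.4, -0.3, 0.4]
finger_gap: 0.026
grasp_force: 0.0
clock: 2.58
eef_pos: [0.5121, -0.251, 0.2147]
tool_rot: [0.0, 0.682, 0.731, 0.0]
force: [0.0, 0.1, 0.5]
finger_gap: 0.005
grasp_force: 0.0
t 2.575 pos [ 0.5121 -0.251   0.2147] F [0.  0.1 0.5] shift [3.18 2.89 0.49] turn [0.   0.   0.05]
```

```bash
python3 -m pendant '[[[0.6,0.57,0],[0,0,0]],[[0.64,0.58,0],[0,0,0]],[[0.64,0.58,0],[0,0,0]],[[0.64,0.58,0],[0,0,0]],[[0.64,0.58,0.5],[0,0,0]]]'
python3 -m pendant '[[[0,0,0],[0,0,0]]]'
python3 - <<'E'
from h import *
to((.592,-.150,.043))
im,P=wristpts(); cv2.imwrite('pics/d.png',im)
t,m=rect(P,.062,.08,(.589,-.1),.06)
print("tab",len(t), t.mean(0) if len(t) else '',t.min(0),t.max(0), cv2.minAreaRect((t[:,:2]*1000).astype(np.float32)))
g,m=rect(P,.145,.165,(.577,.083),.2);print(len(g))
for q in("lever_pad","guard_window","sled_tab","press"): print(q,[(np.round(d['point'],4).tolist(),round(d['conf'],2)) for d in spot_point("wrist",q)[:2]])
E
```

```text
clock: 3.2
eef_pos: [0.5925, -0.1506, 0.2004]
tool_rot: [0.001, 0.682, 0.731, 0.0]
force: [0.6, 0.4, 0.0]
finger_gap: 0.005
grasp_force: 0.0
clock: 3.32
eef_pos: [0.5917, -0.1499, 0.1986]
tool_rot: [-0.001, 0.682, 0.732, -0.0]
force: [-0.5, 0.4, -0.2]
finger_gap: 0.007
grasp_force: 0.0
t 3.325 pos [ 0.5917 -0.1499  0.1986] F [-0.5  0.4 -0.2] shift [-0.01  0.02  5.19] turn [-0.01 -0.01  0.07]
tab 433 [ 0.59074339 -0.10077948  0.06764229] [ 0.56602595 -0.10715305  0.06238961] [ 0.61566474 -0.09510586  0.070025  ] ((590.8187866210938, -100.71360778808594), (49.30242919921875, 9.886155128479004), 4.203765392303467)
655
lever_pad []
guard_window []
sled_tab [([0.5882, -0.1072, 0.0524], 0.95), ([0.3616, -0.137, 0.0402], 0.63)]
press []
```

View pics/d.png

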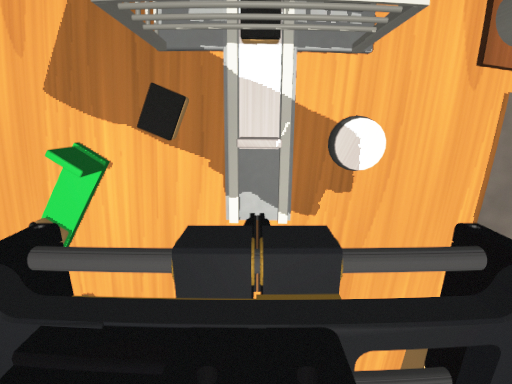

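The wrist view shows the sled's tab at (262,143) centred between the rails, directly ahead of the closed fingers at (257,215). The channel below the fingers is clear. Now I lower the tool.

```bash
python3 -m pendant '[[[0,0,1],[0,0,0]],[[0,0,1],[0,0,0]],[[0,0,1],[0,0,0]],[[0,0,1],[0,0,0]],[[0,0,1],[0,0,0]]]'
python3 -m pendant '[[[0.4,0,0.1],[0,0,0]],[[0.4,0,0],[0,0,0]],[[0.2,0,0],[0,0,0]],[[0.2,0,0],[0,0,0]],[[0.2,0,0],[0,0,0]]]'
```

```text
clock: 4.2
eef_pos: [0.5914, -0.1519, 0.0492]
tool_rot: [0.0, 0.683, 0.731, 0.0]
force: [1.3, -0.2, 0.3]
finger_gap: 0.003
grasp_force: 0.0
clock: 4.82
eef_pos: [0.5895, -0.1096, 0.0478]
tool_rot: [0.001, 0.682, 0.731, 0.0]
force: [-0.4, -5.7, 4.1]
finger_gap: 0.007
grasp_force: 2.8
```

```bash
python3 -m pendant '[[[0.2,0,0],[0,0,0]],[[0.2,0,0],[0,0,0]],[[0.2,0,0],[0,0,0]],[[0.2,0,0],[0,0,0]],[[0.15,0,0],[0,0,0]]]'
python3 -m pendant '[[[0.12,0,0],[0,0,0]],[[0.12,0,0],[0,0,0]],[[0.1,0,0],[0,0,0]]]'
```

```text
clock: 5.45
eef_pos: [0.5875, -0.0813, 0.0477]
tool_rot: [0.001, 0.682, 0.731, 0.0]
force: [0.1, -5.7, 4.8]
finger_gap: 0.005
grasp_force: 2.9
clock: 5.82
eef_pos: [0.5868, -0.0712, 0.0477]
tool_rot: [0.001, 0.682, 0.731, 0.0]
force: [0.3, -6.2, 4.6]
finger_gap: 0.006
grasp_force: 3.0
```

```bash
python3 -m pendant '[[[0.1,0,0],[0,0,0]],[[0.1,0,0],[0,0,0]]]'
python3 -m pendant '[[[0.1,0,0],[0,0,0]]]' | grep -E 'pos|force'
python3 -m pendant '[[[0.07,0,0],[0,0,0]]]'| grep -E 'pos|force'
```

```text
clock: 6.08
eef_pos: [0.5869, -0.0672, 0.0479]
tool_rot: [0.003, 0.682, 0.732, -0.0]
force: [-1.0, -33.5, 6.6]
finger_gap: 0.005
grasp_force: 16.9
eef_pos: [0.5877, -0.0669, 0.0486]
force: [-1.7, -53.1, 10.7]
grasp_force: 26.3
eef_pos: [0.5882, -0.0667, 0.0492]
force: [-2.7, -62.5, 13.4]
grasp_force: 30.8
```

The force jumped from 6 N to over 30 N, so the sled is on its stop. I back off and rise clear.

```bash
python3 -m pendant '[[[-0.15,0,0],[0,0,0]],[[-0.15,0,0],[0,0,0]],[[-0.3,0,0],[0,0,0]],[[-0.8,0,0],[0,0,0]],[[-0.8,0,0],[0,0,0]]]'
python3 -m pendant '[[[-0.3,0,-1],[0,0,0]],[[0,0,-1],[0,0,0]],[[0,0,-1],[0,0,0]],[[0,0,-1],[0,0,0]],[[0,0,-1],[0,0,0]]]'
python3 -m pendant '[[[0,0.2,-0.9],[0,0,0]],[[0.9,-0.7,-0.9],[0,0,0]],[[0.9,-0.7,0],[0,0,0]],[[0.9,-0.7,0],[0,0,0]],[[0,0,0],[0,0,0]]]'
python3 - <<'E'
from h import *
to((.515,.085,.2))
im,P=wristpts(); cv2.imwrite('pics/e.png',im)
t,m=rect(P,.062,.08,(.586,-.05),.07)
print("tab",len(t), cv2.minAreaRect((t[:,:2]*1000).astype(np.float32)) if len(t) else '')
for q in("lever_pad","guard_window","sled_tab","press","sled"): print(q,[(np.round(d['point'],4).tolist(),round(d['conf'],2)) for d in spot_point("wrist",q)[:2]])
E
```

```text
clock: 6.95
eef_pos: [0.5898, -0.1258, 0.0466]
tool_rot: [-0.0, 0.682, 0.731, -0.0]
force: [-0.7, 0.2, 0.6]
finger_gap: 0.004
grasp_force: 0.0
clock: 7.58
eef_pos: [0.5902, -0.1342, 0.1976]
tool_rot: [-0.0, 0.682, 0.731, -0.0]
force: [0.6, -0.3, -0.2]
finger_gap: 0.004
grasp_force: 0.0
clock: 8.2
eef_pos: [0.5268, -0.0561, 0.2511]
tool_rot: [-0.0, 0.682, 0.732, 0.0]
force: [0.4, -0.1, 0.9]
finger_gap: 0.005
grasp_force: 0.0
t 8.2 pos [ 0.5268 -0.0561  0.2511] F [ 0.4 -0.1  0.9] shift [ 4.72 -0.06  1.7 ] turn [ 0.   -0.    0.07]
tab 295 ((588.2902221679688, -50.69624710083008), (49.84022521972656, 9.823113441467285), 4.064316749572754)
lever_pad [([0.5143, 0.0838, 0.1394], 0.74)]
guard_window []
sled_tab [([0.5849, -0.0574, 0.0525], 0.83)]
press [([0.5794, 0.0885, -0.0012], 0.6)]
sled [([0.3165, -0.2184, -0.003], 0.97), ([0.5789, 0.0382, 0.0114], 0.86)]
```

View pics/e.png

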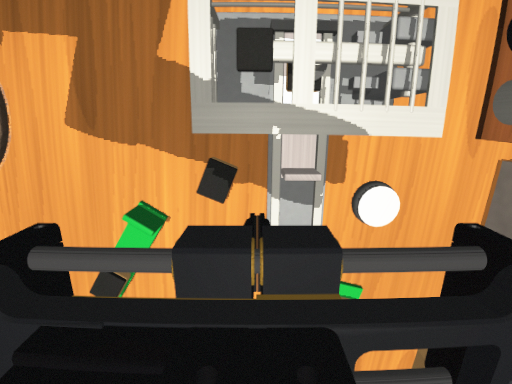

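The sled sits home: its tab is at (300,175) and moved 50 mm. The pad is visible at (255,48) inside the window. I go a little nearer and measure both.

```bash
python3 -m pendant '[[[0.7,0,0],[0,0,0]],[[0.7,0,0],[0,0,0]],[[0.5,0,0],[0,0,0]],[[0,0,0],[0,0,0]],[[0,0,0],[0,0,0]]]' | grep pos
python3 - <<'E'
from h import *
im,P=wristpts(); cv2.imwrite('pics/f.png',im)
th=0.063;Rm=np.array([[np.cos(th),-np.sin(th)],[np.sin(th),np.cos(th)]])
o=np.array([.515,.085])
L=(P[...,:2]-o)@Rm   # press-axes coordinates about the rough pad centre
sheet=(abs(P[...,2]-.153)<.006)
def edges(ax,band):
    x=L[...,ax];b=sheet&(abs(L[...,1-ax])<band)
    return x[b&(x<0)&(x>-.08)].max(),x[b&(x>0)&(x<.08)].min()
print('window x',edges(0,.025),'y',edges(1,.02),'sheet z',np.nanmedian(P[...,2][sheet]))
dark=(im.max(2)<60)&(abs(P[...,2]-.135)<.01)&(np.linalg.norm(L,axis=-1)<.06)
q=L[dark];print('pad',len(q),q.min(0),q.max(0),np.median(P[...,2][dark]))
c=np.percentile(q,[2,98],axis=0).mean(0);print('pad c local',c,'world',o+Rm@c)
for n in("lever_pad","guard_window"): print(n,[(np.round(d['point'],4).tolist(),round(d['conf'],2)) for d in spot_point("wrist",n)[:2]])
np.savez('w.npz',L=L,z=P[...,2])
E
```

```text
eef_pos: [0.5241, -0.0011, 0.2506]
window x (np.float64(-0.039602694235116725), np.float64(0.035550243540910346)) y (np.float64(-0.052257955159789725), np.float64(0.03706938511259848)) sheet z 0.1520386779160088
pad 1368 [-0.01734114 -0.01978236] [0.01786087 0.01971816] 0.13313862015824465
pad c local [-0.00021567 -0.00010301] world [0.51479124 0.08488362]
lever_pad [([0.5099, 0.0847, 0.135], 0.57)]
guard_window []
```

View pics/f.png

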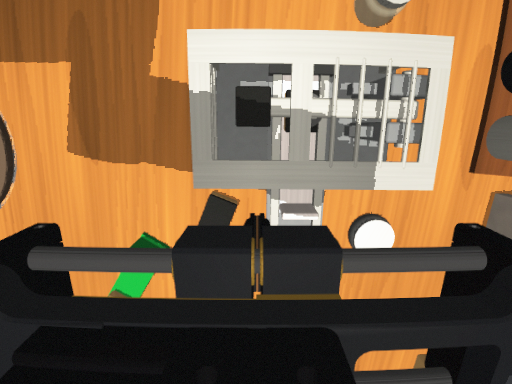

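The view shows the pad at (253,105) inside the window, which spans about (212–290, 65–160), with the closed fingers at (257,220). There is at least 25 mm of clearance on every side. I move above the pad at (0.514, 0.082).

```bash
python3 -m pendant '[[[0.7,0,0],[0,0,0]],[[0.7,0.05,0],[0,0,0]],[[0.7,0.05,0],[0,0,0]],[[0.6,0.1,0],[0,0,0]],[[0,0,0],[0,0,0]]]' | grep pos
python3 -c "
from h import *
to((.514,.082,.19))"
```

```text
eef_pos: [0.5245, 0.0812, 0.2506]
t 9.9 pos [0.5245 0.0812 0.2506] F [-0.5  0.3  0.7] shift [ 0.05 -0.35  2.02] turn [0.   0.   0.06]
```

```bash
python3 -m pendant '[[[0.04,-0.35,0],[0,0,0]],[[0,0,0.7],[0,0,0]],[[0,0,0.7],[0,0,0]],[[0,0,0.6],[0,0,0]],[[0,0,0],[0,0,0]]]'
python3 -c "
from h import *
to((.514,.082,.14))
im,P=pts('scene'); cv2.imwrite('pics/g.png',cv2.resize(im[140:300,180:360],None,fx=4,fy=3.7,interpolation=cv2.INTER_CUBIC))"
```

```text
clock: 10.52
eef_pos: [0.5129, 0.0804, 0.1898]
tool_rot: [-0.001, 0.683, 0.731, -0.001]
force: [-0.2, -0.5, 1.1]
finger_gap: 0.003
grasp_force: 0.0
t 10.525 pos [0.5129 0.0804 0.1898] F [-0.2 -0.5  1.1] shift [0.05 0.05 1.66] turn [-0.02  0.    0.04]
```

View pics/g.png

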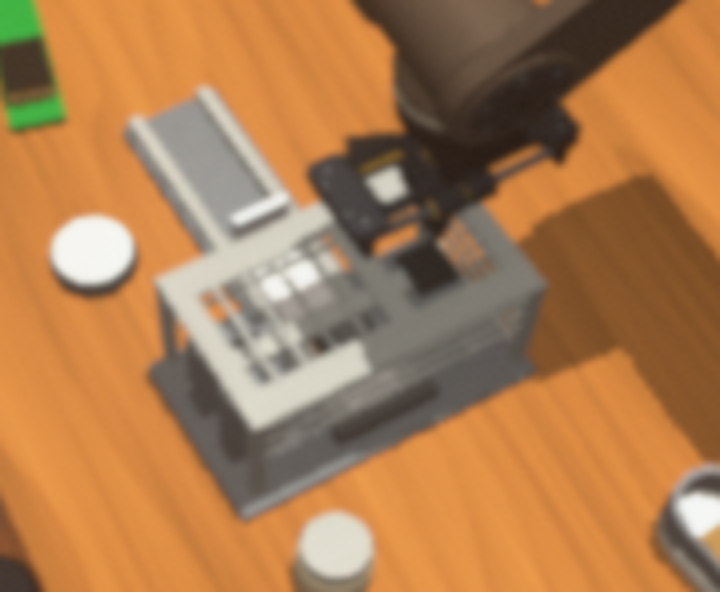

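The scene crop shows the gripper over the window with the fingers hidden behind its body at about (400,240). The sled is home, tab at (260,210). I press down.

```bash
python3 -m pendant '[[[0.05,0.05,0.5],[0,0,0]],[[0,0,0.6],[0,0,0]],[[0,0,0.5],[0,0,0]],[[0,0,0.25],[0,0,0]],[[0,0,0.2],[0,0,0]]]'
python3 -m pendant '[[[0,0,0.2],[0,0,0]],[[0,0,0.2],[0,0,0]],[[0,0,0.15],[0,0,0]]]'
```

```text
clock: 11.2
eef_pos: [0.5148, 0.0826, 0.1289]
tool_rot: [-0.0, 0.682, 0.731, -0.0]
force: [-4.4, -0.3, 5.0]
finger_gap: 0.002
grasp_force: 2.2
clock: 11.58
eef_pos: [0.5154, 0.0826, 0.1125]
tool_rot: [0.0, 0.682, 0.731, 0.0]
force: [-3.4, -0.4, 5.5]
finger_gap: 0.007
grasp_force: 3.0
```

```bash
python3 -m pendant '[[[0,0,0.1],[0,0,0]],[[0,0,0.1],[0,0,0]]]' | grep -E 'pos|force'
python3 -m pendant '[[[0,0,0.1],[0,0,0]]]'| grep -E 'pos|force'
```

```text
eef_pos: [0.5158, 0.0827, 0.1079]
force: [-12.1, -1.3, 41.8]
grasp_force: 21.9
eef_pos: [0.516, 0.0827, 0.1069]
force: [-19.8, -1.8, 68.0]
grasp_force: 35.6
```

On the stop: the force is rising steeply. I ease slightly and hold for over 2 s.

```bash
H='' ; python3 -m pendant '[[[0,0,-0.12],[0,0,0]],[[0,0,0],[0,0,0]],[[0,0,0],[0,0,0]],[[0,0,0],[0,0,0]],[[0,0,0],[0,0,0]]]' | grep -E 'pos|force'
python3 -m pendant '[[[0,0,0],[0,0,0]],[[0,0,0],[0,0,0]],[[0,0,0],[0,0,0]],[[0,0,0],[0,0,0]],[[0,0,0],[0,0,0]]]' | grep -E 'pos|force'
python3 -m pendant '[[[0,0,0],[0,0,0]],[[0,0,0],[0,0,0]],[[0,0,0],[0,0,0]],[[0,0,0],[0,0,0]],[[0,0,0],[0,0,0]]]' | grep -E 'pos|force'
python3 -m pendant '[[[0,0,0],[0,0,0]],[[0,0,0],[0,0,0]],[[0,0,0],[0,0,0]],[[0,0,0],[0,0,0]],[[0,0,0],[0,0,0]]]' | grep -E 'clock|pos|force'
```

```text
eef_pos: [0.5157, 0.0827, 0.1087]
force: [-7.5, -0.2, 22.4]
grasp_force: 11.7
eef_pos: [0.5157, 0.0827, 0.1087]
force: [-7.3, -0.6, 22.5]
grasp_force: 11.7
eef_pos: [0.5157, 0.0827, 0.1087]
force: [-6.8, -0.4, 22.5]
grasp_force: 11.7
clock: 14.45
eef_pos: [0.5157, 0.0827, 0.1087]
force: [-8.1, -0.4, 23.0]
grasp_force: 11.7
```

```bash
python3 -m pendant '[[[0,0,-0.2],[0,0,0]],[[0,0,-0.25],[0,0,0]],[[0,0,-0.25],[0,0,0]],[[0,0,-0.25],[0,0,0]],[[0,0,-0.3],[0,0,0]]]' | grep -E 'pos|force'
python3 -m pendant '[[[0,0,-0.8],[0,0,0]],[[0,0,-0.8],[0,0,0]],[[0,0,-0.8],[0,0,0]],[[0,0,-0.8],[0,0,0]],[[0,0,-0.8],[0,0,0]]]' | grep -E 'pos|force'
python3 -m pendant '[[[-0.9,0,0],[0,0,0]],[[-0.9,0,0],[0,0,0]],[[-0.9,0,0],[0,0,0]],[[-0.7,0,0],[0,0,0]],[[0,0,0],[0,0,0]]]' | grep -E 'clock|pos|force'
python3 - <<'E'
from h import *
im,P=wristpts(); cv2.imwrite('pics/h.png',im)
t,m=rect(P,.062,.08,(.586,-.05),.07)
print("tab",len(t), cv2.minAreaRect((t[:,:2]*1000).astype(np.float32)) if len(t) else '')
p,m=rect(P,.1,.145,(.5148,.0849),.012);print("pad z",len(p),np.median(p[:,2]))
E
```

```text
eef_pos: [0.5157, 0.0826, 0.1451]
force: [-0.2, -0.6, -0.1]
grasp_force: 0.0
eef_pos: [0.5154, 0.0826, 0.2659]
force: [-0.2, 0.5, 0.7]
grasp_force: 0.0
clock: 16.32
eef_pos: [0.5225, -0.0202, 0.2649]
force: [0.2, 0.5, -0.6]
grasp_force: 0.0
tab 280 ((587.5446166992188, -50.7440071105957), (49.26670455932617, 10.200603485107422), 3.539741039276123)
pad z 428 0.13315020728459553
```

View pics/h.png

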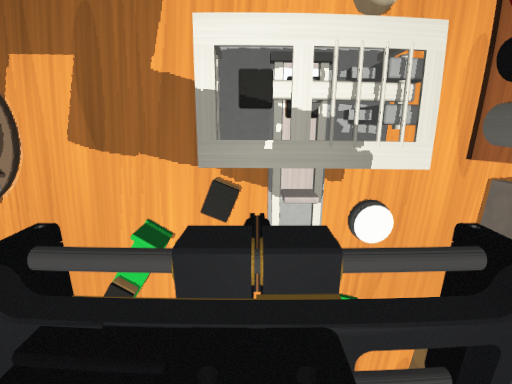

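The pad at (255,88) is back up at z = 0.133, its height before the press. The sled tab at (300,195) has not moved since the push, the bystanders in view look undisturbed, and the robot is clear. I hand in.

```bash
python3 -c "
from bench import r
print(r.sign_off())"
```

```text
the job is handed in; nothing more can be done
None
```

The job is handed in, with no verdict shown: the sled is against the end stop, the lever was held down on its stop for about 2.5 s and is back up, and I saw no sign of guard contact or disturbed bystanders.

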